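# Re-arm the tripped over-temperature cut-out

### The arm

A 6-joint arm with a two-finger parallel gripper is mounted at the origin on the work surface. World frame = base frame: x ahead of the robot, y to its left, z up, the work surface at z = 0. Lengths are in m, angles in rad, forces in N, time in s.
With the tool pointing down it reaches from about 0.15 to 0.775 m from the base axis. Payload 6.1 kg.
Tool frame: the origin (TCP) lies midway between the tips of the shut fingers; the grasp point (between the pads) lies 19 mm behind it; z points along the fingers, y is the line along which they close (so a half turn about z gives the same grasp; the last joint's range is limited). The gripper opens to 85 mm and grips with 20 to 120 N. Pads are 22 mm wide; open, the fingers measure 114 mm over their backs; the gripper's body (76 mm by 85 mm) begins 54 mm behind the grasp point. The pads swing forward as they close: fully open they stand 13 mm farther back than shut.
Start: joints at [1.164, 0.126, -0.04, 1.405, 0, 1.571], TCP at [0.208, 0.482, 0.231] pointing down, gripper open.
Joint ranges: [-2.72, 2.72], [-0.95, 1.95], [-1.27, 1.35], [-1.78, 2.02], [-1.46, 1.47], [-3.14, 3.14]. Speed limits (rad/s): [2.39, 2.39, 3.01, 3.14, 3.14, 3.14].

### API

Orientations are given as a 3x3 rotation matrix whose columns are the frame's x, y, z axes.
In Python, from workcell import env gives the robot as it stands.
- The arm moves only by the tool step_arm, never from a script. Its argument "series" is one flat list of numbers, 5 for each row, row after row: the opening, from -1 (shut) to 1 (fully open), then the shift along the tool's x, y, z each as a share of 25 mm, from -1 to 1, then the turn about the tool's z as a share of pi rad, from -1 to 1. In form: [fingers, dx, dy, dz, roll, fingers, dx, dy, dz, roll, ...]. A call has 1 to 8 rows; each row shifts and turns the commanded pose from where the row before left it, along the tool's axes as they then stand; what a row does not reach is not made up. A row lasts 1/12 s, in which the tool goes at most 41.7 mm and 7.16 degrees, less where a joint would pass 70% of its speed; a pose out of reach is approached as far as the arm can. A call with a number of a shift or a turn outside -1 to 1 is refused whole. A call with a gripper value outside its range is refused whole. The fingers move at their own pace and stop on an object; the grip force is fixed at half the most. Time passes only in rows, so rows that do not move let the fingers close. It gives the time, the measured TCP pose, the force, the opening and the grip force at its end, in the units of the state.
- env.state(): the state, without advancing time (a new reading comes with each control period).
- env.capture(name): name is "scene" or "top" or "wrist"; returns the picture (384x512x3 uint8, red, green, blue); there is no depth.
- env.camera_info(name): a dict with "intrinsics" (3x3 intrinsics, pixels), "position" and "orientation" of the camera in the world. Camera axes: x right, y down, z forward; pixel columns grow to the right and rows downward; lengths in m; the calibration is good to about 2 mm. A picture is of the moment at which its call begins: read the wrist's pose just before it. camera_info takes no time and is no camera call; for the wrist camera it gives the pose at the moment of the call.
- env.job_done(): hands the job in; it is judged then, once.
Trained networks look in the newest picture that a camera, given by its name, has taken for a name from the list of things; names that differ only in an ending like _2 or _b are one class to them, and where a whole thing is asked for, a point or a joint stands for the part that bears it (a point fixed in the world has none). Each returns a list of dicts, best first, with "score" (0 to 1); they miss things now and then, are a little off and sometimes report something else, mostly with a low value. They report only what shows in the picture. A call takes as long as a camera call.
- env.look_for(camera, target): "at" ([x, y, z] in m, in world coordinates, good to about 4 mm: the middle of the surface that is visible of it).
The state is a dict: "time_s": time; "joint_positions": joint angles; "qd": joint speeds; "joint_torque": joint torques, N m; "position": TCP position; "tcp_rot": TCP orientation; "ft_force": force on the tool from outside, world axes, zero at the start; "moment": the same for the moment, N m; "opening": opening from 0.0 (shut) to 1.0 (fully open); "finger_force": force on a finger pad.
Only numpy, scipy, OpenCV 4.12 (cv2) and the standard library are available. Lean on these libraries where they do the work, as an engineer would, in place of code of your own. Each camera call takes 0.05 s, during which the arm holds its last target. There are 200 camera calls.

### The job

Re-arm the over-temperature cut-out on the low grey console: with the fingertips alone, push the windowed shutter along its rails until it is all the way open, reach into the well and press the sunken round key fully down, keeping it down for one full second. Then let the key come up and push the shutter fully shut again. Leave the bar-shaped key in the next well unpressed, and do not lift, shift or tip anything standing about.

Things in the scene. Friction and masses are not known exactly. Their poses are not given: they have to be found in the camera images.
- console: low grey console fixed to the bench, 200 mm (x) by 300 mm (y), its flat deck 56 mm above the bench; origin under its centre at bench height, x axis across the deck away from the robot, y axis along its length, z up. It may be turned by up to about 25 degrees. Two wells side by side along its x axis sit at (-50, -30) mm and (+10, -30) mm in its frame; either may hold the round key. Two rails 6 mm high run along y at x = -87 and +47 mm, either side of the shutter
- shutter (a joint): how far the shutter over the wells is slid open, m: 0 = shut (centred over the wells at (-20, -30) mm of the console frame), 0.095 = end stop, fully open; it slides along the console's +y with 2 N of friction and stays where it is left. The shutter is a flat dark-metal frame with a clear window, 124 mm (x) by 92 mm (y) and 14 mm thick, riding 1 mm above the deck, with no handle: it is moved by pushing on its end faces. Both wells are wholly uncovered from 0.075
- shutter_end_a (a point): centre of the shutter's -y end face, 8 mm above the deck: push here towards the console's +y to open it. Moves with the shutter
- shutter_end_b (a point): centre of the shutter's +y end face, 8 mm above the deck: push here towards the console's -y to shut it. Moves with the shutter
- round_key_top (a point): centre of the top of the round white key (the reset key), 28 mm across, sunk in a round well 50 mm across. The key's top lies 22 mm below the deck and the well's floor 32 mm below the deck. Moves with the key
- round_key (a joint): how far the round key is pressed, m: 0 = up, 0.006 = fully down. Sprung: 1.5 N starts it, 4.5 N holds it fully down, and it comes back up by itself
- bar_key_top (a point): centre of the top of the bar-shaped white key, 34 by 12 mm, sunk to the same depth in the neighbouring identical well, 60 mm from the round one. Not to be pressed
- bar_key (a joint): how far the bar-shaped key is pressed, m: 0 = up, 0.006 = fully down; sprung as the round one
- jar: small squat sample jar with a cap, 34 mm across, 45 mm tall, standing on the console's deck along its +x edge; origin at its underside centre
- tin: low round aluminium sample tin, 32 mm across, 22 mm tall, standing on the console's deck along its +x edge; origin at its underside centre
- driver: screwdriver, 160 mm long, lying on the bench just in front (robot's side) of the console, about parallel to it; origin near its middle, along its x axis
- beaker: glass beaker, 66 mm across, 85 mm tall, on the bench to the right; origin at its underside centre
- amber: amber glass bottle, 70 mm across, 150 mm tall, on the bench to the left; origin at its underside centre
- wash: white plastic bottle, 60 mm across, 130 mm tall, on the bench to the right; origin at its underside centre
- weight: brass balance weight with a knob, 36 mm across, 48 mm tall, on the bench at the back left; origin at its underside centre

How it is judged:
On the way, in this order (a step that is already met when the one before it is completed fails the run):
1. the shutter is pushed open (joint above 0.075 m) (value of joint shutter above 0.075 m), for 0.1 s.
2. the round key is held fully down (past 4.8 of its 6 mm) by the fingers for 0.8 s (value of joint round_key above 0.0048 m and contact force between the fingers and round_key above 0.5 N), for 0.8 s.
3. the shutter is pushed shut again (within 6 mm) (value of joint shutter below 0.006 m), for 0.1 s.
At the end, for the whole second after the job is handed in: The shutter is at rest within 6 mm of fully shut, and both keys are up (within 1.5 mm), after the round key was held down past 4.8 mm for 0.8 s with the shutter opened beyond 75 mm (value of joint shutter below 0.006 m and value of joint each of round_key, bar_key below 0.0015 m and velocity of joint shutter between -0.005 and 0.005 m/s); the robot touches nothing.
It fails at once if the bar-shaped key is pressed (more than 2.5 mm) (value of joint bar_key above 0.0025 m).
It fails at once if a bystander is shifted or lifted by more than 20 mm (distance of any of jar, tin, driver, beaker, amber, wash, weight from where it was at the start of the episode above 0.02 m).
It fails at once if a standing bystander is tipped by more than 30 degrees (angle between any of jar, tin, beaker, amber, wash, weight's own z axis and vertical above 0.52 rad).
It also fails if it takes over 58 s, if anything falls off the work surface, if the arm or the gripper's body presses on something with over 40 N, if the wrist force passes 120 N, or if a joint passes its speed limit or range.

## Working session

There is one attempt and no reset: what is moved stays moved. The work goes in short steps, Python scripts to look and compute and a tool call to move; the robot and the scene stay as the last step left them, time stands still between calls to the robot, and variables do not carry over. Pictures are saved under pics/ and viewed, at most 10 in all, crops included, and the job is handed in when it is done.

Besides the shell and the picture viewer there is one more tool, called after "Call:" as name(argument=value, ...), one argument or row to a line, values as JSON. step_arm: Moves the arm, as the interface text tells. Shift numbers are shares of 25 mm and turn numbers shares of pi rad, none past 1 either way. Its arguments: {"type":"object","properties":{"series":{"type":"array","items":{"type":"number"}}},"required":["series"]}

```bash
mkdir -p pics
python3 - <<'E'
from workcell import env
import cv2,numpy as np
for c in("top","scene"):
    im=env.capture(c); cv2.imwrite(f"pics/{c}0.png",im[:,:,::-1])
    for t in("console","shutter_end_a","round_key_top","bar_key_top","jar","tin","driver","beaker","amber","wash","weight"):
        r=env.look_for(c,t); print(c,t,[(np.round(d["at"],3).tolist(),round(d["score"],2)) for d in r[:2]])
    i=env.camera_info(c);print(i)
s=env.state();print(s["time_s"],s["position"],s["tcp_rot"],s["ft_force"])
E
```

```text
top console [([0.59, -0.068, 0.057], 0.71), ([0.576, 0.398, 0.1], 0.5)]
top shutter_end_a [([0.584, -0.104, 0.07], 0.9)]
top round_key_top []
top bar_key_top [([0.679, -0.115, 0.078], 0.27)]
top jar [([0.653, -0.015, 0.102], 0.59)]
top tin [([0.679, -0.114, 0.076], 0.38)]
top driver [([0.473, -0.165, 0.024], 0.76)]
top beaker [([0.472, -0.163, 0.028], 0.71), ([0.59, -0.067, 0.058], 0.62)]
top amber [([0.581, 0.4, 0.103], 0.77)]
top wash [([0.424, -0.372, 0.084], 0.66)]
top weight [([0.729, 0.313, 0.033], 0.64)]
{'intrinsics': array([[349.56803146,   0.        , 255.55523046],
       [  0.        , 349.56803146, 192.74865052],
       [  0.        ,   0.        ,   1.        ]]), 'position': array([0.46636277, 0.02341145, 1.17680863]), 'orientation': array([[ 0.02505909, -0.99530741,  0.09346225],
       [-0.99956252, -0.02641548, -0.01330365],
       [ 0.01571007, -0.09308799, -0.99553394]])}
scene console [([0.608, -0.071, 0.057], 0.89), ([0.479, -0.164, 0.024], 0.57)]
scene shutter_end_a [([0.586, -0.099, 0.069], 0.97)]
scene round_key_top [([0.661, -0.009, 0.1], 0.33)]
scene bar_ke
[... 301 characters left out ...]
), ([0.602, 0.396, 0.092], 0.65)]
scene weight [([0.737, 0.311, 0.034], 0.63)]
{'intrinsics': array([[374.78315273,   0.        , 254.6248594 ],
       [  0.        , 374.78315273, 189.86030761],
       [  0.        ,   0.        ,   1.        ]]), 'position': array([ 1.07806903, -0.00362248,  0.88577282]), 'orientation': array([[ 0.07351833,  0.85459402, -0.51406626],
       [ 0.99729313, -0.06362399,  0.03685642],
       [-0.00120967, -0.51538438, -0.85695827]])}
1.2 [0.20773385 0.48215913 0.23129802] [[-9.18390170e-01  3.95675994e-01  6.65644039e-05]
 [ 3.95675995e-01  9.18390171e-01  6.96115039e-06]
 [-5.83777342e-05  3.27309888e-05 -9.99999998e-01]] [ 0.49038725  0.20479727 -0.1584832 ]
```

Run:
```python
import cv2
im=cv2.imread("pics/top0.png")[60:240,200:400]
cv2.imwrite("pics/topc.png",cv2.resize(im,None,fx=3.3,fy=3.3,interpolation=cv2.INTER_CUBIC))
```

```text
(no output)
```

View pics/topc.png

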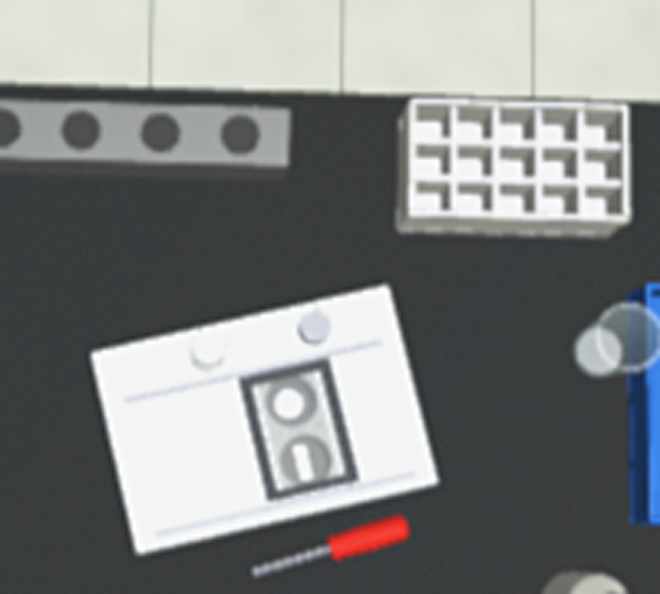

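View pics/scene0.png

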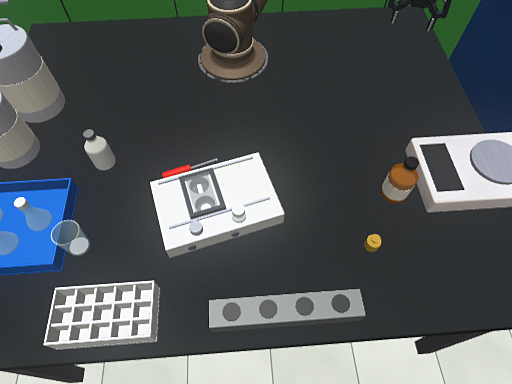

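The top view (crop pixels) shows the console deck corners at about (92,352), (388,286), (438,485) and (136,553), so the yaw is about +13°. The round key is in the far (+x) well at (288,402) and the bar key is in the near well. The jar and tin are along the far edge, and the driver is in front.

```bash
cat > g.py <<'E'
from workcell import env
import numpy as np, cv2
def ray(c,px,z,i=None):
    i=i or env.camera_info(c); d=i["orientation"]@np.linalg.inv(i["intrinsics"])@np.array([px[0],px[1],1.]); p=i["position"]
    return p+d*(z-p[2])/d[2]
def proj(c,P,i=None):
    i=i or env.camera_info(c); q=i["intrinsics"]@(i["orientation"].T@(np.asarray(P)-i["position"])); return q[:2]/q[2]
E
python3 - <<'E'
from g import *
im=cv2.imread("pics/top0.png"); g=im.min(2)
m=(g>150).astype(np.uint8); m[:140]=0; m[235:]=0; m[:,:200]=0; m[:,345:]=0
cs=max(cv2.findContours(m,0,2)[0],key=cv2.contourArea)
P=np.array([ray("top",p[0],.056)[:2] for p in cs],np.float32)
r=cv2.minAreaRect(P); print(r); print(cv2.boxPoints(r))
for n,p,z in [("round",(288,402),.034),("bar",(303,460),.034)]:
    print(n,ray("top",(200+p[0]/3.3-.3,60+p[1]/3.3-.3),z))
for cn in [(242,378),(327,360),(356,480),(271,498)]: print(ray("top",(200+cn[0]/3.3-.3,60+cn[1]/3.3-.3),.071))
E
```

```text
((0.5951159596443176, -0.0684296190738678), (0.2036229521036148, 0.3031498193740845), 14.609926223754883)
[[ 0.4583637   0.05256357]
 [ 0.5348293  -0.24078405]
 [ 0.7318682  -0.18942282]
 [ 0.6554026   0.10392481]]
round [ 0.61359419 -0.09453347  0.034     ]
bar [ 0.5558649  -0.11044676  0.034     ]
[ 0.63103336 -0.04572269  0.071     ]
[ 0.65093319 -0.12794364  0.071     ]
[ 0.53501829 -0.15746677  0.071     ]
[ 0.51560628 -0.07593308  0.071     ]
```

Call:
step_arm(
  series=[-1,0,0,0,-0.035,-1,0,0,0,-0.035,-1,0,0,0,-0.035,-1,0,0,0,-0.035,-1,0,0,0,-0.035,-1,0,0,0,-0.0356,-1,0,0,0,0],
)

```text
time_s: 1.78
position: [0.2077, 0.4821, 0.2313]
tcp_rot: [[-0.967, -0.255, -0.0], [-0.255, 0.967, -0.0], [0.0, -0.0, -1.0]]
ft_force: [0.2, 0.3, 0.3]
opening: 0.015
finger_force: 0.0
```

```bash
cat >> g.py <<'E'
O=np.array([.595,-.068]); yaw=np.radians(14.6)
def tocon(p): 
    c,s=np.cos(yaw),np.sin(yaw); d=np.asarray(p)[:2]-O; return np.array([c*d[0]+s*d[1],-s*d[0]+c*d[1]])
def w(x,y,z):
    c,s=np.cos(yaw),np.sin(yaw); return np.array([O[0]+c*x-s*y,O[1]+s*x+c*y,z])
def go(x,y,z):
    s=env.state(); R=s["tcp_rot"]; d=R.T@(w(x,y,z)-s["position"])
    print("t",round(s["time_s"],2),"con",np.round(tocon(s["position"])*1e3,1),"z",round(s["position"][2]*1e3,1),"xang",np.degrees(np.arctan2(R[1,0],R[0,0])).round(2),"F",np.round(s["ft_force"],1),"op",round(s["opening"],2),"units",np.round(d/.025,2))
E
python3 -c "
from g import *
go(-.02,-.115,.231)"
```

```text
t 1.78 con [-236.1  630. ] z 231.3 xang -165.24 F [0.2 0.3 0.3] op 0.01 units [-8.560e+00 -2.982e+01  1.000e-02]
```

Call:
step_arm(
  series=[-1,-0.276,-0.96,0,0,-1,-0.276,-0.96,0,0,-1,-0.276,-0.96,0,0,-1,-0.276,-0.96,0,0,-1,-0.276,-0.96,0,0,-1,-0.276,-0.96,0,0,-1,-0.276,-0.96,0,0,-1,-0.276,-0.96,0,0],
)

```text
time_s: 2.45
position: [0.3099, 0.3092, 0.2314]
tcp_rot: [[-0.969, -0.249, 0.0], [-0.249, 0.969, 0.0], [-0.0, 0.0, -1.0]]
ft_force: [1.2, -0.1, -0.1]
opening: -0.002
finger_force: 0.0
```

Call:
step_arm(
  series=[-1,-0.276,-0.96,0,0,-1,-0.276,-0.96,0,0,-1,-0.276,-0.96,0,0,-1,-0.276,-0.96,0,0,-1,-0.276,-0.96,0,0,-1,-0.276,-0.96,0,0,-1,-0.276,-0.96,0,0,-1,-0.276,-0.96,0,0],
)

```text
time_s: 3.12
position: [0.4118, 0.1372, 0.2315]
tcp_rot: [[-0.969, -0.249, 0.0], [-0.249, 0.969, 0.0], [-0.0, -0.0, -1.0]]
ft_force: [0.6, 0.8, 0.0]
opening: 0.003
finger_force: 0.0
```

Call:
step_arm(
  series=[-1,-0.276,-0.96,0,0,-1,-0.276,-0.96,0,0,-1,-0.276,-0.96,0,0,-1,-0.276,-0.96,0,0,-1,-0.276,-0.96,0,0,-1,-0.276,-0.96,0,0,-1,0,0,0,0],
)

```text
time_s: 3.7
position: [0.4894, 0.0066, 0.2309]
tcp_rot: [[-0.969, -0.246, 0.0], [-0.246, 0.969, -0.001], [-0.0, -0.001, -1.0]]
ft_force: [-0.5, 0.1, -0.7]
opening: 0.002
finger_force: 0.0
```

```bash
python3 -c "
from g import *
go(-.02,-.115,.15)
im=env.capture('wrist');cv2.imwrite('pics/w1.png',im[:,:,::-1]);i=env.camera_info('wrist')
for n,P in dict(round=(.01,-.03,.034),bar=(-.05,-.03,.034),enda=(-.02,-.076,.064),endb=(-.02,.016,.064),c1=(-.1,-.15,.056),c2=(.1,-.15,.056),c3=(.1,.15,.056),c4=(-.1,.15,.056)).items(): print(n,proj('wrist',w(*P),i).round(0))
for t in('shutter_end_a','round_key_top','bar_key_top'): print(t,[(tocon(d['at']).round(4),d['at'],d['score']) for d in env.look_for('wrist',t)[:2]])
"
```

```text
t 3.7 con [-83.4  98.8] z 230.9 xang -165.79 F [-0.5  0.1 -0.7] op 0.0 units [-2.59 -8.53  3.25]
round [158. 242.]
bar [154. 199.]
enda [109. 231.]
endb [186. 230.]
c1 [ 39. 164.]
c2 [ 70. 311.]
c3 [293. 310.]
c4 [298. 162.]
shutter_end_a [(array([-0.0339, -0.0299]), [0.5697, -0.1055, 0.0725], 0.81)]
round_key_top [(array([-0.0487, -0.0191]), [0.5527, -0.0988, 0.0561], 0.38)]
bar_key_top []
```

View pics/w1.png

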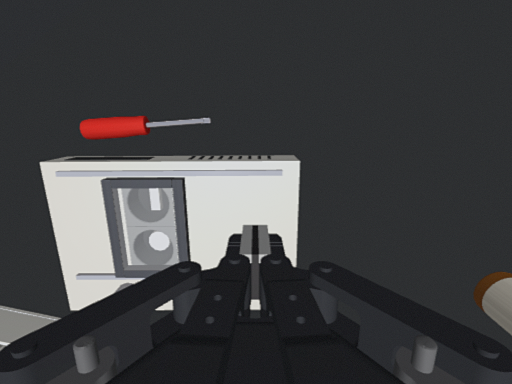

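The wrist picture shows the round key at about (159,241) and the bar key at (155,199). My model predicts (158,242) and (154,199), so the console pose is confirmed.

Call:
step_arm(
  series=[-1,-0.29,-0.95,0.3,0,-1,-0.29,-0.95,0.3,0,-1,-0.29,-0.95,0.3,0,-1,-0.29,-0.95,0.3,0,-1,-0.29,-0.95,0.3,0,-1,-0.29,-0.95,0.3,0,-1,-0.29,-0.95,0.4,0,-1,-0.29,-0.95,0.5,0],
)

```text
time_s: 4.57
position: [0.5926, -0.1595, 0.1643]
tcp_rot: [[-0.968, -0.253, 0.002], [-0.253, 0.968, -0.0], [-0.001, -0.001, -1.0]]
ft_force: [0.2, 0.2, 0.3]
opening: 0.001
finger_force: 0.0
```

Call:
step_arm(
  series=[-1,-0.27,-0.93,0.4,0,-1,0,0,0,0,-1,0,0,0,0],
)

```text
time_s: 4.82
position: [0.6039, -0.18, 0.1528]
tcp_rot: [[-0.968, -0.251, -0.002], [-0.251, 0.968, 0.001], [0.002, 0.001, -1.0]]
ft_force: [-0.2, 1.3, 0.8]
opening: 0.003
finger_force: 0.0
```

```bash
python3 -c "
from g import *
go(-.02,-.115,.063)"
```

```text
t 4.82 con [ -19.7 -110.6] z 152.8 xang -165.44 F [-0.2  1.3  0.8] op 0.0 units [ 0.01 -0.18  3.59]
```

Call:
step_arm(
  series=[-1,0,-0.2,0.7,0,-1,0,0,0.7,0,-1,0,0,0.7,0,-1,0,0,0.7,0,-1,0,0,0.5,0,-1,0,0,0.25,0,-1,0,0,0,0],
)

```text
time_s: 5.4
position: [0.6044, -0.1837, 0.0644]
tcp_rot: [[-0.967, -0.253, -0.002], [-0.253, 0.967, 0.001], [0.002, 0.001, -1.0]]
ft_force: [-0.2, -0.7, 0.0]
opening: -0.002
finger_force: 0.0
```

Call:
step_arm(
  series=[-1,0,0.4,0,0,-1,0,0.4,0,0,-1,0,0.4,0,0,-1,0,0.4,0,0,-1,0,0.4,0,0,-1,0,0.4,0,0],
)

```text
time_s: 5.9
position: [0.5906, -0.1266, 0.066]
tcp_rot: [[-0.968, -0.252, 0.002], [-0.252, 0.968, -0.001], [-0.001, -0.001, -1.0]]
ft_force: [-0.1, -2.6, 1.1]
opening: -0.002
finger_force: 1.2
```

```bash
python3 -c "
from g import *
go(-.02,.002,.063)
im=env.capture('scene');cv2.imwrite('pics/s1.png',cv2.resize(im[120:280,120:320,::-1],None,fx=3,fy=3))"
```

```text
t 5.9 con [-19.1 -55.6] z 66.0 xang -165.4 F [-0.1 -2.6  1.1] op -0.0 units [0.04 2.3  0.12]
```

View pics/s1.png

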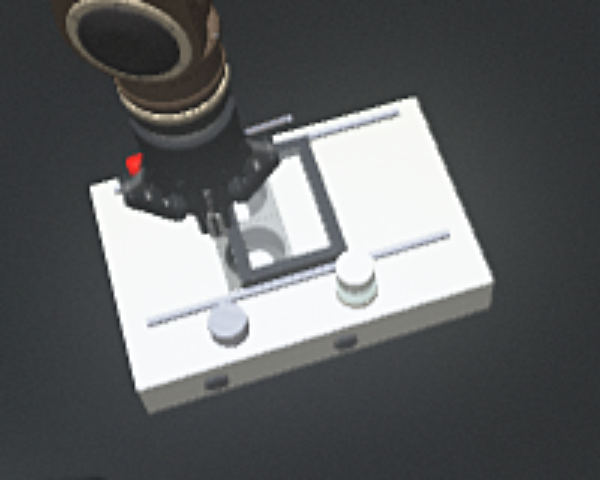

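The fingertips are against the shutter's -y end face, and it has slid part of the way open.

Call:
step_arm(
  series=[-1,0,0.4,0.05,0,-1,0,0.4,0.05,0,-1,0,0.4,0,0,-1,0,0.4,0,0,-1,0,0.4,0,0,-1,0,0.1,0,0,-1,0,0,0,0],
)

```text
time_s: 6.53
position: [0.5773, -0.0753, 0.0644]
tcp_rot: [[-0.967, -0.253, 0.002], [-0.253, 0.967, 0.001], [-0.002, -0.0, -1.0]]
ft_force: [-3.4, 1.1, 12.3]
opening: 0.002
finger_force: 6.2
```

Call:
step_arm(
  series=[-1,0,0.15,0,0,-1,0,0.1,0,0,-1,0,0,0,0],
)

```text
time_s: 6.78
position: [0.5759, -0.0699, 0.0643]
tcp_rot: [[-0.968, -0.252, 0.002], [-0.252, 0.968, -0.0], [-0.002, -0.001, -1.0]]
ft_force: [-1.8, -1.2, 12.2]
opening: -0.003
finger_force: 6.6
```

```bash
python3 -c "
from g import *
go(-.02,.005,.063)"
```

```text
t 6.78 con [-19.    2.9] z 64.3 xang -165.39 F [-1.8 -1.2 12.2] op -0.0 units [0.04 0.08 0.05]
```

```bash
python3 -c "
from g import *
a=env.capture('scene')[130:270,130:300,::-1];b=env.capture('wrist')[:,:,::-1]
a=cv2.resize(a,(400,330));b=cv2.resize(b,(400,300));b=cv2.copyMakeBorder(b,0,30,0,0,0)
cv2.imwrite('pics/s2.png',np.hstack([a,b]))"
```

```text
(no output)
```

View pics/s2.png

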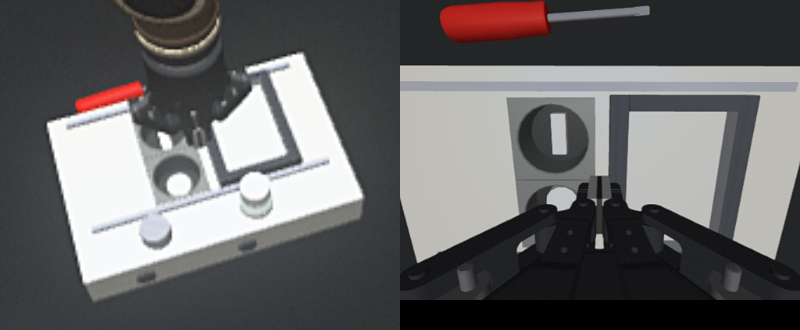

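Call:
step_arm(
  series=[-1,0,-0.2,0,0,-1,0,-0.2,0,0,-1,0,0,0,0],
)

```text
time_s: 7.13
position: [0.5785, -0.0799, 0.0643]
tcp_rot: [[-0.968, -0.252, 0.002], [-0.252, 0.968, 0.001], [-0.002, 0.0, -1.0]]
ft_force: [-1.8, -1.8, 12.7]
opening: -0.001
finger_force: 6.7
```

```bash
python3 -c "
from g import *
go(.01,-.03,.085)
im=env.capture('top')
print([(tocon(d['at']).round(4),d['score']) for d in env.look_for('top','shutter_end_a')[:2]])"
```

```text
t 7.13 con [-19.   -7.4] z 64.3 xang -165.41 F [-1.8 -1.8 12.7] op -0.0 units [-1.16 -0.91 -0.83]
[(array([-0.0165,  0.0587]), 0.59)]
```

Call:
step_arm(
  series=[-1,0,0,-0.8,0,-1,-0.6,-0.45,-0.4,0,-1,-0.56,-0.46,0,0,-1,0,0,0,0,-1,0,0,0,0],
)

```text
time_s: 7.65
position: [0.6115, -0.0944, 0.0918]
tcp_rot: [[-0.968, -0.252, -0.001], [-0.252, 0.968, 0.001], [0.001, 0.001, -1.0]]
ft_force: [-0.0, -0.4, -0.3]
opening: 0.001
finger_force: 0.0
```

```bash
python3 -c "
from g import *
go(.01,-.03,.06)
i=env.camera_info('wrist');im=env.capture('wrist');v=im[:,:,::-1].copy()
for P in [(-.082,.019,.071),(.042,.019,.071),(-.082,.111,.071),(.01,-.03,.034),(-.05,-.03,.034),(-.05,-.03,.056)]:
    q=proj('wrist',w(*P),i);print(P,q.round(1));cv2.circle(v,tuple(int(x) for x in q.round()),3,(0,0,255),1)
cv2.imwrite('pics/w3.png',cv2.resize(v,(800,600)))"
```

```text
t 7.65 con [  9.3 -29.7] z 91.8 xang -165.41 F [-0.  -0.4 -0.3] op 0.0 units [-0.03 -0.01  1.27]
(-0.082, 0.019, 0.071) [344.4  70.4]
(0.042, 0.019, 0.071) [328.8 271.8]
(-0.082, 0.111, 0.071) [512.   70.4]
(0.01, -0.03, 0.034) [255.  208.5]
(-0.05, -0.03, 0.034) [255.  127.9]
(-0.05, -0.03, 0.056) [255.1 129.1]
```

View pics/w3.png

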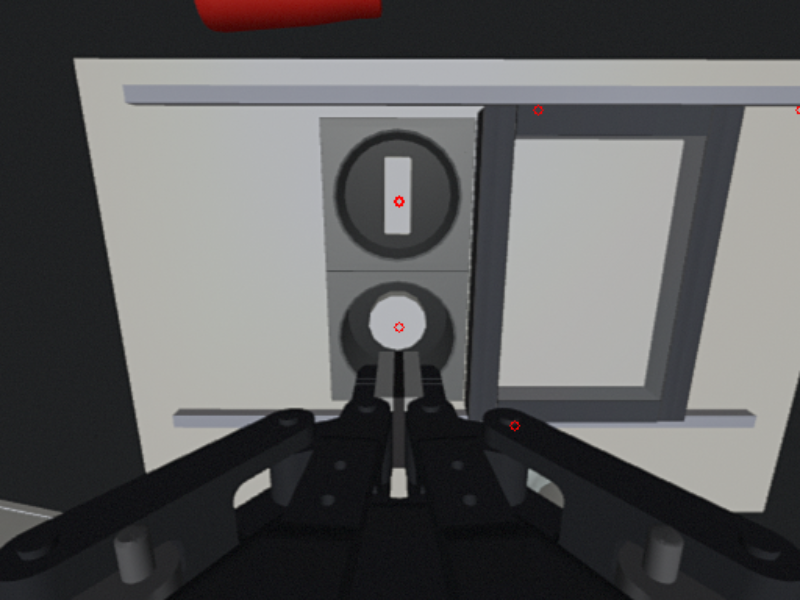

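The overlay predicts a fully open shutter at the red circles. It actually sits about 19 mm short, at roughly 76 mm, because the retreat dragged it back. I'll push it again to the stop, with the tip slightly higher and no downward load.

Call:
step_arm(
  series=[-1,0.6,0.1,0,0,-1,0.57,0.1,0,0,-1,0,0,0.5,0,-1,0,0,0.45,0,-1,0,0,0,0],
)

```text
time_s: 8.12
position: [0.5798, -0.0967, 0.0659]
tcp_rot: [[-0.968, -0.252, -0.005], [-0.252, 0.968, 0.001], [0.004, 0.002, -1.0]]
ft_force: [-0.4, 0.4, -0.8]
opening: 0.003
finger_force: 0.0
```

Call:
step_arm(
  series=[-1,0,0.2,0,0,-1,0,0.2,0,0,-1,0,0.2,0,0,-1,0,0.2,0,0,-1,0,0,0,0],
)

```text
time_s: 8.53
position: [0.5773, -0.0771, 0.0692]
tcp_rot: [[-0.967, -0.253, 0.001], [-0.253, 0.967, -0.0], [-0.001, -0.0, -1.0]]
ft_force: [-1.0, -0.2, -0.1]
opening: -0.002
finger_force: 0.0
```

```bash
python3 -c "
from g import *
go(-.02,.011,.068)"
```

```text
t 8.53 con [-19.4  -4.3] z 69.2 xang -165.34 F [-1.  -0.2 -0.1] op -0.0 units [0.02 0.61 0.05]
```

Call:
step_arm(
  series=[-1,0,-0.2,0,0,-1,0,0,0.1,0,-1,0,0.2,0,0,-1,0,0.2,0,0,-1,0,0.2,0,0,-1,0,0.2,0,0,-1,0,0,0,0],
)

```text
time_s: 9.12
position: [0.573, -0.0626, 0.0663]
tcp_rot: [[-0.968, -0.253, -0.0], [-0.253, 0.968, 0.0], [0.0, 0.001, -1.0]]
ft_force: [0.5, 0.3, -0.2]
opening: 0.004
finger_force: 0.0
```

```bash
python3 -c "
from g import *
go(-.02,.011,.068)
i=env.camera_info('wrist');im=env.capture('wrist');v=im[:,:,::-1].copy()
for P in [(-.082,.019,.071),(-.082,.111,.071),(.042,.019,.071)]:
    q=proj('wrist',w(*P),i);cv2.circle(v,tuple(int(x) for x in q.round()),3,(0,0,255),1)
cv2.imwrite('pics/w4.png',cv2.resize(v[:300,200:],(800,769))[:600])"
```

```text
t 9.12 con [-19.9  10.8] z 66.3 xang -165.35 F [ 0.5  0.3 -0.2] op 0.0 units [ 0.    0.01 -0.07]
```

View pics/w4.png

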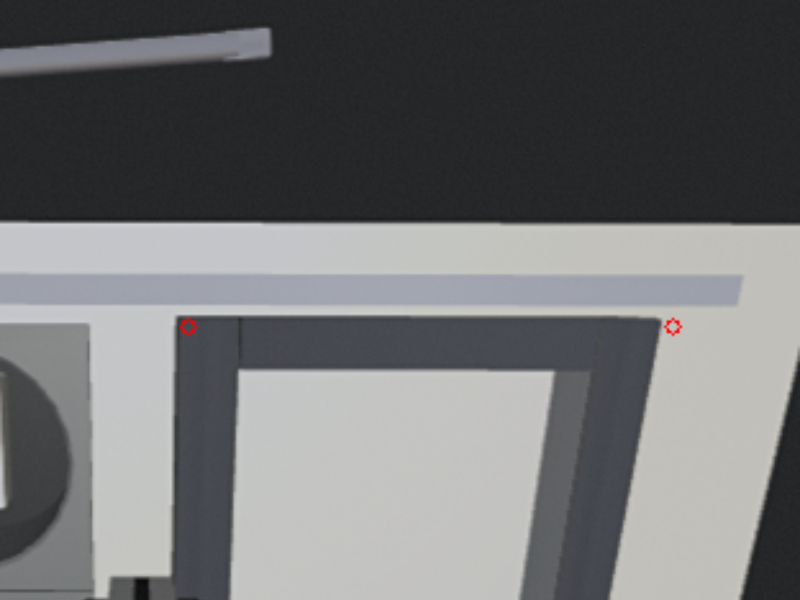

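The shutter is now about 2 mm short of the stop (edge at 177 px, 188 px predicted). A small final nudge, then I'll go to the round key.

Call:
step_arm(
  series=[-1,0,0.1,0,0,-1,0,0.08,0,0,-1,0,0,0,0],
)

```text
time_s: 9.42
position: [0.5727, -0.061, 0.0664]
tcp_rot: [[-0.968, -0.251, 0.001], [-0.251, 0.968, -0.005], [0.0, -0.005, -1.0]]
ft_force: [2.0, -8.5, -2.5]
opening: -0.004
finger_force: 4.1
```

Call:
step_arm(
  series=[-1,0,-0.3,0,0,-1,0,-0.3,-0.2,0,-1,0,-0.4,-0.5,0,-1,-0.6,-0.4,0,0,-1,-0.57,-0.41,0,0,-1,0,0,0,0,-1,0,0,0,0],
)

```text
time_s: 10.0
position: [0.6123, -0.096, 0.0838]
tcp_rot: [[-0.968, -0.251, -0.0], [-0.251, 0.968, 0.001], [0.0, 0.001, -1.0]]
ft_force: [-0.3, 0.2, -0.5]
opening: 0.007
finger_force: 0.0
```

```bash
python3 -c "
from g import *
go(.0105,-.03,.04)
i=env.camera_info('wrist');im=env.capture('wrist');v=im[:,:,::-1].copy()
for P in [(-.082,.019,.071),(.01,-.03,.034),(-.05,-.03,.034)]:
    q=proj('wrist',w(*P),i);cv2.circle(v,tuple(int(x) for x in q.round()),2,(0,0,255),1)
cv2.imwrite('pics/w5.png',cv2.resize(v,(800,600)))"
```

```text
t 10.0 con [  9.6 -31.5] z 83.8 xang -165.44 F [-0.3  0.2 -0.5] op 0.01 units [-0.03  0.06  1.75]
```

View pics/w5.png

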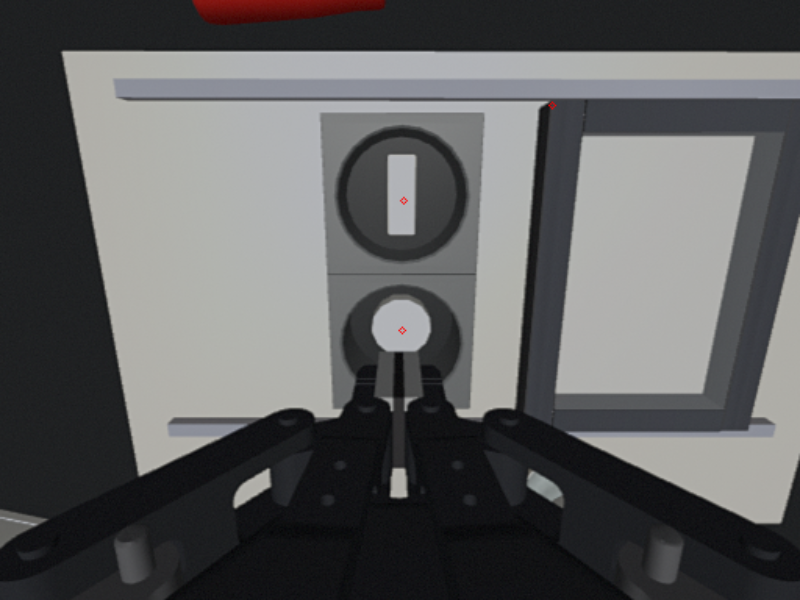

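The shutter is fully open and the key is centred where the model predicts it. Descending.

Call:
step_arm(
  series=[-1,-0.03,0.06,0.4,0,-1,0,0,0.4,0,-1,0,0,0.4,0,-1,0,0,0.3,0,-1,0,0,0,0],
)

```text
time_s: 10.47
position: [0.6104, -0.0935, 0.0435]
tcp_rot: [[-0.968, -0.252, -0.004], [-0.252, 0.968, 0.001], [0.004, 0.002, -1.0]]
ft_force: [-0.2, 0.0, -0.4]
opening: -0.003
finger_force: 0.0
```

Call:
step_arm(
  series=[-1,0,0,0.15,0,-1,0,0,0.15,0,-1,0,0,0,0],
)

```text
time_s: 10.72
position: [0.6121, -0.0939, 0.0382]
tcp_rot: [[-0.968, -0.252, -0.001], [-0.252, 0.968, 0.0], [0.001, 0.0, -1.0]]
ft_force: [-0.7, 0.1, 0.2]
opening: -0.001
finger_force: 0.0
```

```bash
python3 -c "
from g import *
go(.0105,-.03,.028)"
```

```text
t 10.72 con [ 10.  -29.4] z 38.2 xang -165.4 F [-0.7  0.1  0.2] op -0.0 units [-0.02 -0.02  0.41]
```

Call:
step_arm(
  series=[-1,0,0,0.15,0,-1,0,0,0.15,0,-1,0,0,0.1,0,-1,0,0,0.06,0,-1,0,0,0,0,-1,0,0,0,0],
)

```text
time_s: 11.22
position: [0.6129, -0.094, 0.0281]
tcp_rot: [[-0.968, -0.252, 0.002], [-0.252, 0.968, -0.0], [-0.001, -0.001, -1.0]]
ft_force: [0.4, 0.0, 5.1]
opening: -0.001
finger_force: 2.6
```

Call:
step_arm(
  series=[-1,0,0,0.08,0,-1,0,0,0.04,0,-1,0,0,0,0,-1,0,0,0,0],
)

```text
time_s: 11.55
position: [0.613, -0.0941, 0.0277]
tcp_rot: [[-0.968, -0.252, 0.003], [-0.252, 0.968, -0.0], [-0.003, -0.001, -1.0]]
ft_force: [-7.2, 0.3, 22.6]
opening: 0.002
finger_force: 10.9
```

Call:
step_arm(
  series=[-1,0,0,0,0,-1,0,0,0,0,-1,0,0,0,0,-1,0,0,0,0,-1,0,0,0,0,-1,0,0,0,0,-1,0,0,0,0,-1,0,0,0,0],
)

```text
time_s: 12.22
position: [0.613, -0.0941, 0.0278]
tcp_rot: [[-0.968, -0.252, 0.003], [-0.252, 0.968, -0.001], [-0.003, -0.001, -1.0]]
ft_force: [-6.4, -0.1, 22.4]
opening: -0.002
finger_force: 10.9
```

Call:
step_arm(
  series=[-1,0,0,0,0,-1,0,0,0,0,-1,0,0,0,0,-1,0,0,0,0,-1,0,0,0,0,-1,0,0,0,0,-1,0,0,0,0,-1,0,0,0,0],
)

```text
time_s: 12.88
position: [0.613, -0.0941, 0.0278]
tcp_rot: [[-0.968, -0.252, 0.003], [-0.252, 0.968, -0.001], [-0.003, -0.001, -1.0]]
ft_force: [-7.5, 1.6, 21.5]
opening: -0.004
finger_force: 10.9
```

The key was at its stop (22 N) for more than 1.3 s. Lifting off and going over the shutter to its +y end.

Call:
step_arm(
  series=[-1,0,0,-0.6,0,-1,0,0,-0.9,0,-1,0,0,-0.9,0,-1,0,0,-0.9,0,-1,0.6,0,-0.2,0,-1,0.58,0.5,0,0,-1,0,0.9,0,0,-1,0,0.9,0,0],
)

```text
time_s: 13.55
position: [0.5683, -0.0459, 0.1117]
tcp_rot: [[-0.968, -0.25, -0.0], [-0.25, 0.968, 0.0], [0.0, 0.0, -1.0]]
ft_force: [0.7, 0.0, -0.3]
opening: -0.002
finger_force: 0.0
```

Call:
step_arm(
  series=[-1,0,0.9,0,0,-1,0,0.9,0,0,-1,0,0.9,0,0,-1,0,0.9,0,0,-1,0,0.7,0,0,-1,0,0,0,0,-1,0,0,0,0],
)

```text
time_s: 14.13
position: [0.5418, 0.0588, 0.1115]
tcp_rot: [[-0.967, -0.254, -0.0], [-0.254, 0.967, -0.0], [0.001, -0.0, -1.0]]
ft_force: [0.7, 0.1, 0.4]
opening: 0.0
finger_force: 0.0
```

```bash
python3 -c "
from g import *
go(-.02,.135,.066)"
```

```text
t 14.13 con [-19.5 136.1] z 111.5 xang -165.29 F [0.7 0.1 0.4] op 0.0 units [ 0.02 -0.04  1.82]
```

Call:
step_arm(
  series=[-1,0,0,0.6,0,-1,0,0,0.6,0,-1,0,0,0.4,0,-1,0,0,0.18,0,-1,0,0,0,0,-1,0,0,0,0],
)

```text
time_s: 14.63
position: [0.5423, 0.0578, 0.0674]
tcp_rot: [[-0.968, -0.251, -0.0], [-0.251, 0.968, -0.0], [0.0, -0.0, -1.0]]
ft_force: [0.7, -0.1, -0.6]
opening: -0.001
finger_force: 0.0
```

Call:
step_arm(
  series=[-1,0,-0.4,0,0,-1,0,-0.4,0,0,-1,0,-0.4,0,0,-1,0,-0.4,0,0,-1,0,0,0,0],
)

```text
time_s: 15.05
position: [0.5532, 0.0175, 0.0678]
tcp_rot: [[-0.968, -0.25, 0.001], [-0.25, 0.968, -0.001], [-0.001, -0.001, -1.0]]
ft_force: [0.6, -1.1, -0.0]
opening: -0.002
finger_force: 0.0
```

```bash
python3 -c "
from g import *
go(-.02,.024,.066)"
```

```text
t 15.05 con [-18.9  93.2] z 67.8 xang -165.52 F [ 0.6 -1.1 -0. ] op -0.0 units [ 0.04 -2.77  0.07]
```

Call:
step_arm(
  series=[-1,0,-0.4,0.03,0,-1,0,-0.4,0.03,0,-1,0,-0.4,0,0,-1,0,-0.4,0,0,-1,0,-0.4,0,0,-1,0,-0.4,0,0,-1,0,-0.3,0,0,-1,0,0,0,0],
)

```text
time_s: 15.72
position: [0.5696, -0.0477, 0.0656]
tcp_rot: [[-0.968, -0.25, -0.0], [-0.25, 0.968, -0.001], [0.0, -0.001, -1.0]]
ft_force: [-1.0, -0.5, 0.6]
opening: -0.0
finger_force: 0.0
```

```bash
python3 -c "
from g import *
go(-.02,.024,.066)
i=env.camera_info('wrist');im=env.capture('wrist');v=im[:,:,::-1].copy()
for P in [(-.082,.016,.071),(-.082,-.076,.071)]:
    q=proj('wrist',w(*P),i);cv2.circle(v,tuple(int(x) for x in q.round()),2,(0,0,255),1)
cv2.imwrite('pics/w6.png',cv2.resize(v,(800,600)))"
```

```text
t 15.72 con [-19.4  26.1] z 65.6 xang -165.5 F [-1.  -0.5  0.6] op -0.0 units [ 0.02 -0.08 -0.01]
```

View pics/w6.png

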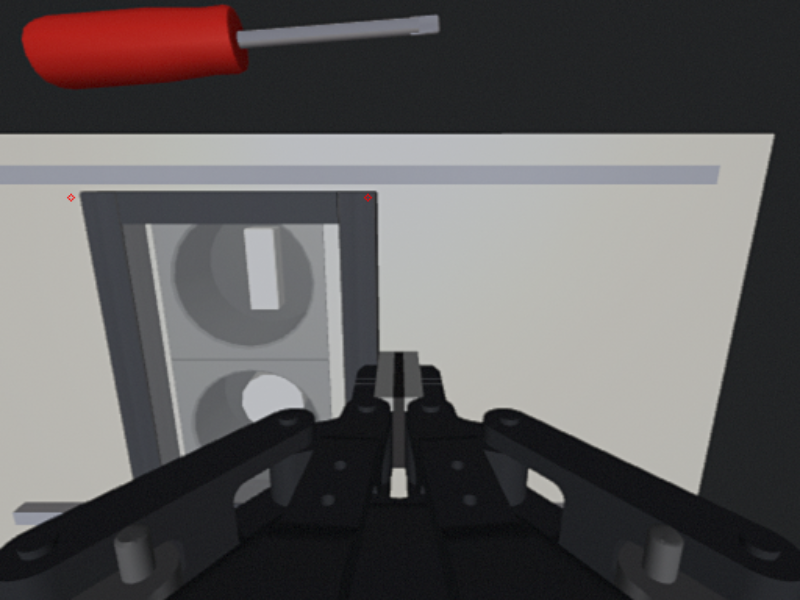

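The shutter edge is at 377 px and the shut position is at 368 px (3.2 px/mm), so about 3 mm remain. I'll nudge until the stop is felt, then retreat.

Call:
step_arm(
  series=[-1,0,-0.1,0,0,-1,0,-0.08,0,0,-1,0,0,0,0],
)

```text
time_s: 16.02
position: [0.5702, -0.0501, 0.0656]
tcp_rot: [[-0.968, -0.252, -0.001], [-0.252, 0.968, -0.0], [0.001, 0.0, -1.0]]
ft_force: [-1.5, -0.2, -0.2]
opening: 0.003
finger_force: 0.2
```

Call:
step_arm(
  series=[-1,0,-0.06,0,0,-1,0,-0.04,0,0,-1,0,0,0,0],
)

```text
time_s: 16.27
position: [0.5705, -0.0514, 0.0657]
tcp_rot: [[-0.968, -0.253, -0.001], [-0.253, 0.968, 0.002], [0.0, 0.003, -1.0]]
ft_force: [-2.2, 5.4, 0.1]
opening: 0.002
finger_force: 2.7
```

The stop is felt (5.4 N). Retreating and checking.

Call:
step_arm(
  series=[-1,0,0.3,0,0,-1,0,0.5,0,0,-1,0,0.5,-0.5,0,-1,0,0.5,-0.9,0,-1,0,0.5,-0.9,0,-1,0,0.5,-0.9,0,-1,0,0,0,0,-1,0,0,0,0],
)

```text
time_s: 16.93
position: [0.5542, 0.0166, 0.1484]
tcp_rot: [[-0.967, -0.254, 0.004], [-0.254, 0.967, -0.0], [-0.004, -0.001, -1.0]]
ft_force: [-0.7, -0.2, -0.5]
opening: -0.002
finger_force: 0.0
```

```bash
python3 -c "
from g import *
go(-.02,.1,.15)
im=env.capture('top');i=env.camera_info('wrist');v=env.capture('wrist')[:,:,::-1].copy()
for P in [(-.082,.016,.071),(-.082,-.076,.071)]:
    q=proj('wrist',w(*P),i);cv2.circle(v,tuple(int(x) for x in q.round()),2,(0,0,255),1)
cv2.imwrite('pics/w7.png',cv2.resize(v,(800,600)))"
```

```text
t 16.93 con [-18.1  92.2] z 148.4 xang -165.28 F [-0.7 -0.2 -0.5] op -0.0 units [ 0.07  0.31 -0.07]
```

View pics/w7.png

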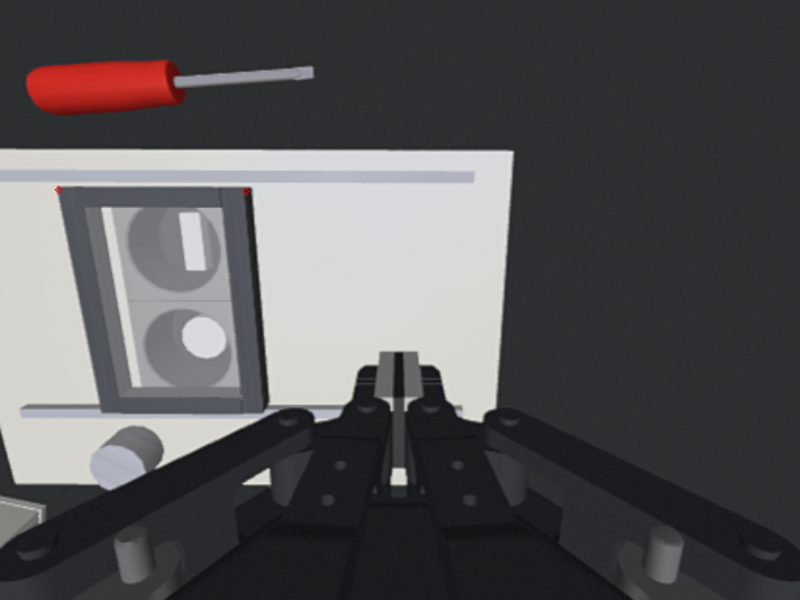

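The shutter edges coincide with the shut position and both keys are up, so I'm handing in.

```bash
python3 -c "
from workcell import env
print(env.job_done())"
```

```text
the job is handed in; nothing more can be done
None
```

The job is handed in, with no verdict returned: I opened the shutter to its stop, held the round key fully down for over 1.3 s, and pushed the shutter shut to its stop; the last picture shows both keys up, and I saw no bystander moved.

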